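# Rewind the film and set the cartridge in the dish

## Task

Wind the film back: turn the rewinder's crank clockwise (seen from above) against its drag until it suddenly turns light, and stop within a quarter turn of that, without straining the crank. Then, without tugging, lift the film cartridge straight up out of its well and stand it upright in the steel dish, without shoving the dish about and leaving the other things on the sideboard alone.

Things in the scene. Friction and masses are not known exactly. Their poses are not given: they have to be found in the camera images.
- rewinder: Film rewinder: a grey box bolted to the sideboard, 130 mm (its x) by 240 mm (its y) and 70 mm high; origin at the centre of its underside, z up. The cartridge's well opens in its top at its own (0, +85) mm, the crank's axis stands at its own (0, -60) mm. Its yaw may be anything.
- crank_axis (a point): Point on the crank's fixed upright axis, 86 mm above the sideboard (16 mm above the box's top). The film takes between about 1.2 and 2.5 turns, which differs each time and cannot be seen, until its end comes free inside. Until then a steady drag of some 5 to 10 N at the knob resists, also while it rests under load (more, up to 18 N, in quick jerks); it then falls at once to under 2 N.
- knob_mid (a point): Centre (half-way up) of the crank's upright black knob, 18 mm in diameter and 36 mm tall, 45 mm from the crank's axis, its foot 22 mm and its top 58 mm above the box's top. The knob spins freely about its own upright axis, so the hand need not turn with the crank. Its centre is 110 mm above the sideboard.
- cartridge_mid (a point): Centre (half-way up) of the film cartridge, an upright aluminium cylinder with black ends, 28 mm in diameter, 62 mm tall, 60 g. It stands 24 mm deep in its well (32 mm bore), so 38 mm stand out above the box's top. Inside the well it is locked by its foot, with 1 to 2 mm of play upwards, until the film's end is free; then it lifts out without effort.
- dish_in (a point): Centre of the inner floor of the round stainless steel dish: floor about 104 mm across and 4 mm above the sideboard, rim 126 mm across and 18 mm high. The dish is loose.
- telltale (a joint): Brass overwind pin, 10 mm across, in the box's top at the box's own (+45, +30) mm: 0 when down (normal); it rises (m) out of the top when the crank is turned more than a quarter turn past the point where the film came free.
- stopper: Glass decanter stopper, a bystander, 54 mm across, 60 mm tall; origin at the centre of its underside.
- phone_stand: Black silicone phone stand, a bystander, 100 by 75 mm, about 105 mm tall; origin at the centre of its underside.
- dice_cup: Yellow plastic dice cup, a bystander, 76 mm across, 90 mm tall; origin at the centre of its underside.
- knob_seat (a point): Where the knob's centre sits on the crank arm when unloaded (45 mm from the axis, 110 mm above the sideboard); goes round with the arm. The knob's pin stands in a rubber bush, which yields 1 mm sideways per 6 N and is damaged at 4 mm. The arm is flat steel, 14 mm wide, on a 26 mm hub, tops 21 mm above the box's top; it turns any number of turns clockwise seen from above, not the other way.
Things that resemble listed ones, but are neither listed nor needed, are in the scene too. What is shaped like the part that bears cartridge_mid but red is not meant. Of the things shaped like the part that bears dish_in, the bare steel one is meant.

How it is judged:
By the outcome, as a careful person would: the job done as asked, in the order asked, and still so for the second after the job is handed in, with the robot touching nothing.
It also fails if it takes over 72 s, if anything falls off the work surface, if the arm or the gripper's body presses on something with over 40 N, if the wrist force passes 120 N, or if a joint passes its speed limit or range.

## Robot

A 6-joint arm with a two-finger parallel gripper is mounted at the origin on the work surface. World frame = base frame: x ahead of the robot, y to its left, z up, the work surface at z = 0. Lengths are in m, angles in rad, forces in N, time in s.
With the tool pointing down it reaches from about 0.25 to 0.85 m from the base axis. Payload 12.5 kg.
Tool frame: the origin (TCP) lies between the finger pads; the fingertips stand robot.tips_ahead ahead of it and the grasp point (between the pads) lies 5 mm behind it (robot.tips_ahead is the distance from the TCP to the fingertips, in m); z points along the fingers, y is the line along which they close (so a half turn about z gives the same grasp; the last joint's range is limited). The gripper opens to 93 mm and grips with 3 to 60 N. Pads are 15 mm wide; open, the fingers measure 128 mm over their backs; the gripper's body (75 mm by 188 mm) begins 65 mm behind the grasp point.
Start: joints at [1.144, 0.351, 1.652, -0, 1.139, -0.085], TCP at [0.184, 0.518, 0.233] pointing down, gripper open.
Joint ranges: [-2.75, 2.75], [-0.79, 2.1], [0.01, 2.65], [-1.57, 4.71], [0.07, 3.14], [-2.87, 2.87]. Speed limits (rad/s): [2.22, 2.22, 2.79, 3.14, 3.14, 3.14].

## Interface

Orientations are given as a 3x3 rotation matrix whose columns are the frame's x, y, z axes.
In Python, from plant import robot gives the robot as it stands.
- The arm moves only by the tool move_arm, never from a script. Its arguments are lists of equal length, an entry for each row: "grip": the opening, from 0 (shut) to 1 (fully open); "delta_pos": the shift along the tool's x, y, z in mm, a list of three; "rotation": the turn, a rotation vector about the tool's x, y, z in degrees, a list of three. A call has 1 to 12 rows; each row shifts and turns the commanded pose from where the row before left it, along the tool's axes as they then stand; what a row does not reach is not made up. A row lasts 1/12 s, in which the tool goes at most 41.7 mm and 7.16 degrees, less where a joint would pass 70% of its speed; a pose out of reach is approached as far as the arm can. A call with a gripper value outside its range is refused whole. The fingers move at their own pace and stop on an object; "force" is the grip in N (left out, the last holds). Time passes only in rows, so rows that do not move let the fingers close. It gives the time, the measured TCP pose, the force, the opening and the grip force at its end, in the units of the state.
- robot.state(): the state, without advancing time (a new reading comes with each control period).
- robot.camera(name): name is "scene" or "top"; returns the picture (384x512x3 uint8, red, green, blue); there is no depth.
- robot.calibration(name): a dict with "vertical_fov" (degrees; the focal length in pixels is half the picture's height over the tangent of half this angle, whatever the lens; pixels are square), "cx", "cy" (the principal point, pixels), "R" (3x3) and "t" (3): a world point X has camera coordinates R X + t. Camera axes: x right, y down, z forward; pixel columns grow to the right and rows downward; lengths in m; the calibration is good to about 2 mm. A picture is of the moment at which its call begins. calibration takes no time and is no camera call.
- robot.job_done(): hands the job in; it is judged then, once.
The state is a dict: "clock": time; "q": joint angles; "qd": joint speeds; "tau": joint torques, N m; "position": TCP position; "tool_rot": TCP orientation; "force": force on the tool from outside, world axes, zero at the start; "wrist_torque": the same for the moment, N m; "grip_width": finger opening in m; "finger_force": force on a finger pad.
Only numpy, scipy, OpenCV 4.12 (cv2) and the standard library are available. Lean on these libraries where they do the work, as an engineer would, in place of code of your own. Each camera call takes 0.05 s, during which the arm holds its last target. There are 200 camera calls.

## Working session

There is one attempt and no reset: what is moved stays moved. The work goes in short steps, Python scripts to look and compute and a tool call to move; the robot and the scene stay as the last step left them, time stands still between calls to the robot, and variables do not carry over. Pictures are saved under pics/ and viewed, at most 10 in all, crops included, and the job is handed in when it is done.

Besides the shell and the picture viewer there is one more tool, called after ">>>" in YAML: its name, and indented under it one key for each argument. move_arm: Moves the arm, as the interface text tells. Its arguments: {"type":"object","properties":{"grip":{"type":"array"},"delta_pos":{"type":"array"},"rotation":{"type":"array"},"force":{"type":"number"}},"required":["grip","delta_pos","rotation"]}

```bash
mkdir -p pics; ls; python3 - <<'E'
from plant import robot
import cv2,numpy as np
for n in("top","scene"):
    im=robot.camera(n);cv2.imwrite(f"pics/{n}0.png",im[:,:,::-1]);c=robot.calibration(n);print(n,c)
s=robot.state();print(s,robot.tips_ahead)
E
```

```text
pics
top {'vertical_fov': 43.03869649163304, 'cx': 252.42024852715767, 'cy': 188.3922937870249, 'R': array([[-0.10797051, -0.99414539, -0.00416084],
       [-0.97331101,  0.10655844, -0.203251  ],
       [ 0.20250442, -0.01789532, -0.97911783]]), 't': array([0.04762326, 0.56408022, 1.44805868])}
scene {'vertical_fov': 55.262776654323936, 'cx': 255.42605063725514, 'cy': 194.38482392879303, 'R': array([[ 0.65462021,  0.75580722, -0.01509373],
       [ 0.46698999, -0.42000951, -0.77814674],
       [-0.59446844,  0.50234196, -0.62790113]]), 't': array([-0.3500038 , -0.17226335,  1.2918825 ])}
{'clock': 0.1, 'q': array([ 1.14436789e+00,  3.51167792e-01,  1.65235818e+00,  1.27146945e-05,
        1.13913769e+00, -8.45673131e-02]), 'qd': array([-5.05767256e-04, -1.97888854e-03, -3.29766050e-03, -1.83127113e-04,
        1.77788270e-04,  5.77089799e-07]), 'tau': array([ 2.10550090e-03, -4.98028958e+01, -2.85709298e+01,  7.00480677e-02,
        2.38397357e-02, -4.23321171e-05]), 'position': array([0.18421201, 0.51790958, 0.23216397]), 'tool_rot': array([[-9.42130564e-01,  3.35245872e-01, -4.53508267e-04],
       [ 3.35246163e-01,  9.42130070e-01, -9.70325387e-04],
       [ 1.01966195e-04, -1.06621011e-03, -9.99999426e-01]]), 'force': array([ 0.71054734, -0.55395272,  0.2874653 ]), 'wrist_torque': array([0.02841268, 0.00010167, 0.0050423 ]), 'finger_force': 0.0, 'grip_width': 0.09304068304372656} 0.014
```

View pics/top0.png

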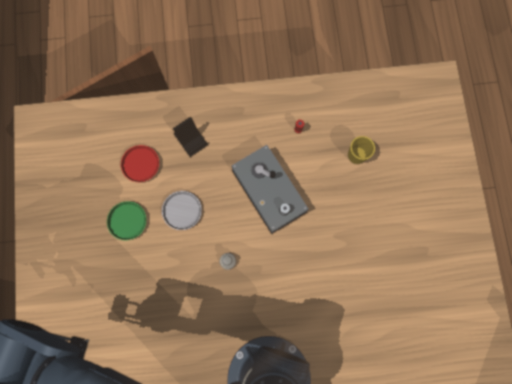

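View pics/scene0.png

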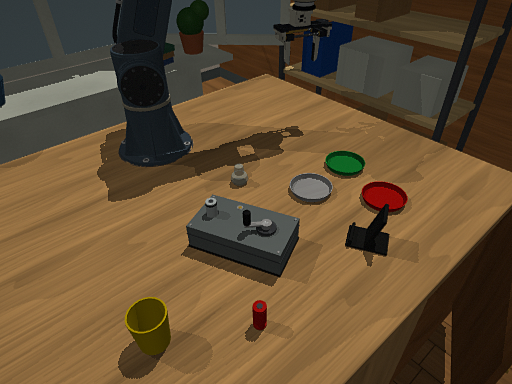

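The top view shows the rewinder at (271,188): hub (261,170), black knob about (275,175), aluminium cartridge (286,208). There are three dishes: red (141,163), green (128,220) and bare steel (183,210). The steel one is meant. The red cylinder at (299,126) is the decoy, and the cartridge in the box is the one meant.

```bash
cat > h.py <<'E'
import numpy as np,cv2
from plant import robot
def cam(n):
    c=robot.calibration(n);f=192/np.tan(np.radians(c["vertical_fov"]/2));return c,f
def ray(n,u,v):
    c,f=cam(n);d=c["R"].T@np.array([(u-c["cx"])/f,(v-c["cy"])/f,1]);return -c["R"].T@c["t"],d
def onz(n,u,v,z):
    o,d=ray(n,u,v);return o+d*(z-o[2])/d[2]
def proj(n,X):
    c,f=cam(n);p=c["R"]@np.array(X)+c["t"];return np.array([c["cx"]+f*p[0]/p[2],c["cy"]+f*p[1]/p[2]])
def tri(u1,u2):
    (o1,d1),(o2,d2)=ray("top",*u1),ray("scene",*u2)
    s=np.linalg.lstsq(np.c_[d1,-d2],o2-o1,rcond=None)[0];a,b=o1+d1*s[0],o2+d2*s[1];return (a+b)/2,np.linalg.norm(a-b)
E
python3 - <<'E'
from h import *
t=cv2.imread("pics/top0.png");s=cv2.imread("pics/scene0.png")
a=cv2.resize(t[140:240,160:320],None,fx=5,fy=5,interpolation=cv2.INTER_CUBIC)[:, :800]
cv2.imwrite("pics/tc.png",a)
b=cv2.resize(s[170:280,180:340],None,fx=5,fy=5,interpolation=cv2.INTER_CUBIC)
cv2.imwrite("pics/sc.png",b)
hsv=cv2.cvtColor(t,cv2.COLOR_BGR2HSV)
m=((hsv[...,1]<70)).astype(np.uint8)*255
for c in cv2.findContours(m,cv2.RETR_EXTERNAL,cv2.CHAIN_APPROX_NONE)[0]:
    if cv2.contourArea(c)>100: print(cv2.contourArea(c),cv2.minAreaRect(c))
E
```

```text
3108.0 ((268.5, 359.4999694824219), (82.99998474121094, 46.99999237060547), -0.0)
5146.5 ((69.0, 351.0), (64.0, 138.0), 90.0)
196.5 ((227.25001525878906, 260.75), (15.55634880065918, 16.26345443725586), 45.0)
1225.0 ((181.0, 209.5), (39.0, 40.0), 90.0)
3409.5 ((269.1677551269531, 187.84375), (79.7790756225586, 44.944374084472656), 57.65255355834961)
183.5 ((194.22003173828125, 143.9600067138672), (12.20000171661377, 19.600000381469727), 53.13010025024414)
```

View pics/tc.png

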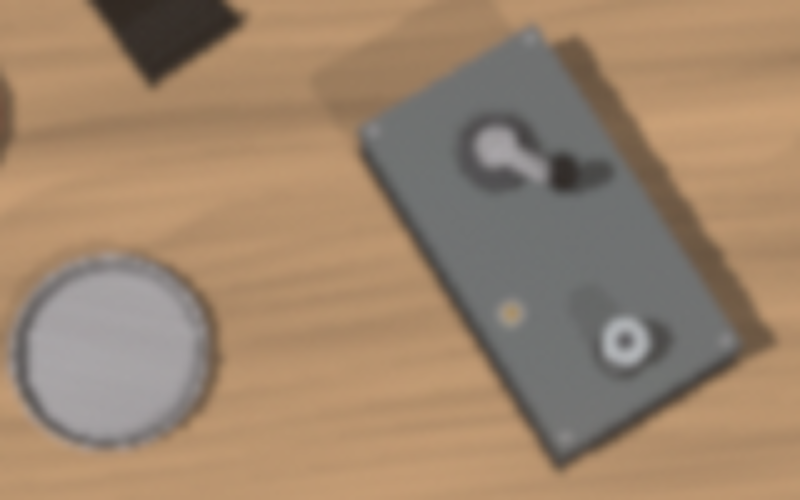

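View pics/sc.png

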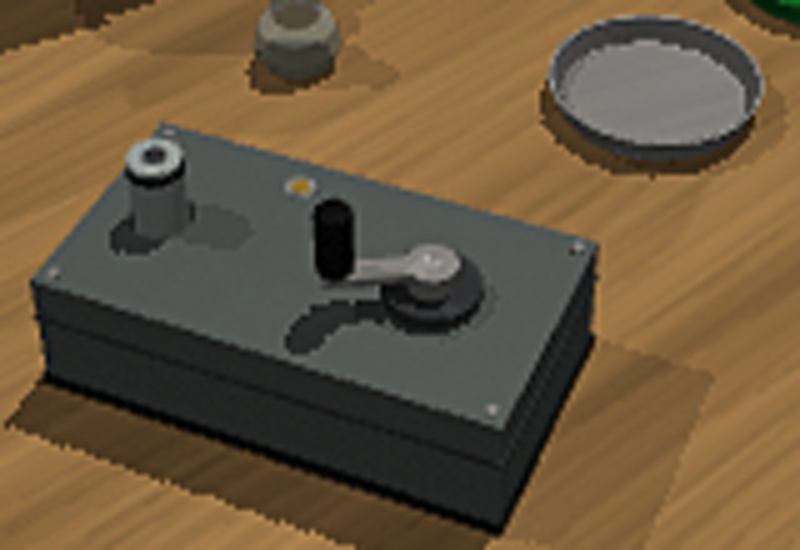

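The crops confirm it. The aluminium cartridge is at top crop (625,341), the hub at (497,148), the knob at (566,172), the telltale at (512,313) and the bare steel dish at (113,351).

```bash
python3 - <<'E'
from h import *
T=lambda x,y:(160+(x+.5)/5-.5,140+(y+.5)/5-.5)
S=lambda x,y:(180+(x+.5)/5-.5,170+(y+.5)/5-.5)
P={}
C=[onz("top",*T(*p),.07)[:2] for p in[(362,130),(533,27),(742,350),(560,462)]]
D=[onz("scene",*S(*p),.07)[:2] for p in[(597,243),(503,428),(33,283),(165,125)]]
for Q in(C,D):
    Q=np.array(Q);c=Q.mean(0);y=(Q[2]+Q[3]-Q[0]-Q[1]);L=np.linalg.norm(y)/2;y/=2*L;x=np.array([y[1],-y[0]])
    w=(Q[2]-Q[3]+Q[1]-Q[0])/2
    print("c",c,"y",y,"x",x,L,w@x,"yawdeg",np.degrees(np.arctan2(x[1],x[0])),"axis",c-.06*y,"well",c+.085*y,"tell",c+.045*x+.03*y)
for n,a,b,z in[("hub",(497,148),(435,260),.091),("knobtop",(566,172),(334,209),.128),("cart",(625,341),(155,157),.108),("dish",(113,351),(657,84),.018),("tell",(512,313),(301,187),.07)]:
    print(n,onz("top",*T(*a),z),onz("scene",*S(*b),z),tri(T(*a),S(*b)))
E
```

```text
c [ 0.56048325 -0.06517859] y [-0.90773388 -0.41954643] x [-0.41954643  0.90773388] 0.23963069584844246 -0.12784356312994588 yawdeg 114.80595520234057 axis [ 0.61494728 -0.0400058 ] well [ 0.48332587 -0.10084004] tell [ 0.51437164 -0.03691696]
c [ 0.56787424 -0.06620488] y [-0.90114746 -0.4335127 ] x [-0.4335127   0.90114746] 0.2370007720372157 -0.12853932439933624 yawdeg 115.69069251229025 axis [ 0.62194309 -0.04019412] well [ 0.4912767  -0.10305346] tell [ 0.52133174 -0.03865862]
hub [ 0.61632417 -0.03959098  0.091     ] [ 0.62049716 -0.0383971   0.091     ] (array([ 0.61791609, -0.03831414,  0.08879367]), np.float64(0.003406055547561365))
knobtop [ 0.58818522 -0.07727145  0.128     ] [ 0.59493213 -0.07632402  0.128     ] (array([ 0.59040342, -0.07564767,  0.12416503]), np.float64(0.004569806434128969))
cart [ 0.48682334 -0.10132478  0.108     ] [ 0.4908345  -0.10232189  0.108     ] (array([ 0.48757706, -0.10104498,  0.10515203]), np.float64(0.0011831372272555877))
dish [0.52979964 0.21279363 0.018     ] [0.5386409  0.21066585 0.018     ] (array([0.53237093, 0.21522396, 0.01159588]), np.float64(0.004180357390213308))
tell [ 0.51750835 -0.03798103  0.07      ] [ 0.51962184 -0.03744325  0.07      ] (array([ 0.51816415, -0.03735257,  0.06885297]), np.float64(0.001613113032762352))
```

>>> move_arm:
  grip: [1,1,1,1,1,1,1,1,1,1,1,1]
  delta_pos:
    - [-15,-11,0]
    - [-29,-21,0]
    - [-29,-21,0]
    - [-29,-21,0]
    - [-29,-21,0]
    - [-29,-21,0]
    - [-29,-21,0]
    - [-29,-21,0]
    - [-29,-21,0]
    - [-29,-21,0]
    - [-29,-21,0]
    - [-29,-21,0]
  rotation:
    - [0,0,0]
    - [0,0,0]
    - [0,0,0]
    - [0,0,0]
    - [0,0,0]
    - [0,0,0]
    - [0,0,0]
    - [0,0,0]
    - [0,0,0]
    - [0,0,0]
    - [0,0,0]
    - [0,0,0]

```text
clock: 1.1
position: [0.4184, 0.1765, 0.2326]
tool_rot: [[-0.942, 0.335, -0.0], [0.335, 0.942, -0.0], [0.0, -0.0, -1.0]]
force: [0.1, 0.2, -0.2]
grip_width: 0.0931
finger_force: 0.0
```

>>> move_arm:
  grip: [1,1,1,1,1,1,1,1]
  delta_pos:
    - [-29,-21,0]
    - [-29,-21,0]
    - [-29,-21,0]
    - [-29,-21,0]
    - [-29,-21,0]
    - [-29,-21,0]
    - [-29,-21,0]
    - [0,0,0]
  rotation:
    - [0,0,0]
    - [0,0,0]
    - [0,0,0]
    - [0,0,0]
    - [0,0,0]
    - [0,0,0]
    - [0,0,0]
    - [0,0,0]

```text
clock: 1.77
position: [0.5622, -0.0327, 0.2321]
tool_rot: [[-0.941, 0.338, 0.001], [0.338, 0.941, -0.001], [-0.001, -0.001, -1.0]]
force: [0.4, -0.4, -0.3]
grip_width: 0.0934
finger_force: 0.0
```

```bash
cat >> h.py <<'E'
def go(x,y,z,R=None):
    s=robot.state();R=s["tool_rot"] if R is None else R
    return np.round(R.T@(np.array([x,y,z])-s["position"])*1000,1)
E
python3 - <<'E'
from h import *
s=robot.state();print(s["clock"],s["position"],s["tool_rot"][:,1],s["force"],s["q"]);print(go(.591,-.0768,.15))
E
```

```text
1.7667 [ 0.56215379 -0.03267643  0.23212304] [ 3.38242355e-01  9.41058761e-01 -7.19372278e-04] [ 0.38604784 -0.41136118 -0.29303058] [-1.40308637e-01  3.74604121e-01  1.61840392e+00 -9.93748684e-04
  1.14775923e+00 -1.36564910e+00]
[-42.  -31.7  82.2]
```

>>> move_arm:
  grip: [1,1,1,0.5,0.5,0.5,0.5]
  delta_pos:
    - [-14,-10.5,27]
    - [-14,-10.5,27]
    - [-14,-10.5,28]
    - [0,0,0]
    - [0,0,0]
    - [0,0,0]
    - [0,0,0]
  rotation:
    - [0,0,0]
    - [0,0,0]
    - [0,0,0]
    - [0,0,5.5]
    - [0,0,5.5]
    - [0,0,5]
    - [0,0,0]

```text
clock: 2.35
position: [0.5886, -0.0719, 0.1501]
tool_rot: [[-0.811, 0.585, -0.001], [0.585, 0.811, 0.0], [0.001, -0.0, -1.0]]
force: [-0.8, 0.5, -0.8]
grip_width: 0.0711
finger_force: 0.0
```

```bash
python3 - <<'E'
from h import *
t=robot.camera("top");s=robot.camera("scene")
a=cv2.resize(t[150:200,235:315],None,fx=5,fy=5,interpolation=cv2.INTER_CUBIC)
b=cv2.resize(s[150:270,180:300],None,fx=4,fy=4,interpolation=cv2.INTER_CUBIC)
o=np.zeros((480,880,3),np.uint8);o[:250,:400]=a;o[:,400:]=b[:,:480];cv2.imwrite("pics/c2.png",o[:,:800,::-1])
st=robot.state();print(st["position"],st["tool_rot"][:,1],st["grip_width"])
E
```

```text
[ 0.58871901 -0.07188263  0.1505007 ] [ 5.79303582e-01  8.15111855e-01 -1.54860275e-04] 0.06274077250962135
```

View pics/c2.png

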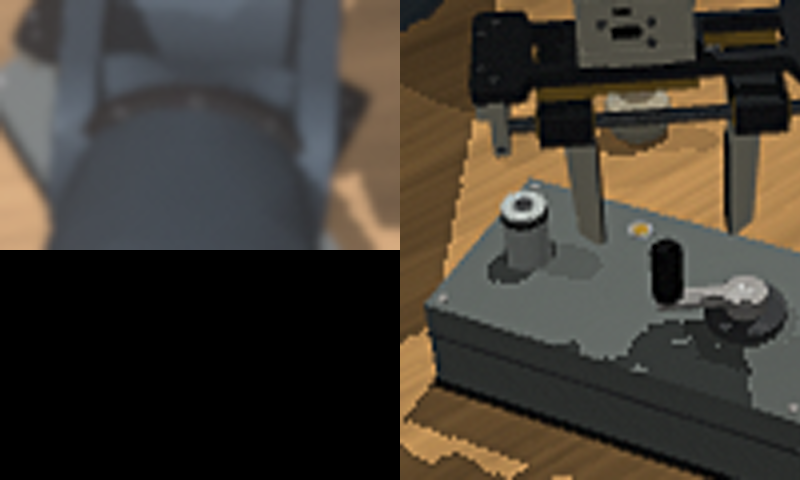

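The scene crop shows the open fingertips at (600,242) and (735,233), above and behind the knob, whose top is at (667,247). The top view is blocked by the arm.

```bash
python3 - <<'E'
from h import *
s=robot.state();p=s["position"];R=s["tool_rot"]
for sg in(1,-1):
  for w in (0,12):
    for x in(-7.5,7.5): print(sg,w,x,(proj("scene",p+R@np.array([x/1e3,sg*(s["grip_width"]/2+w/1e3),.014]))-[180,150])*4+[400,0])
print((proj("scene",[.591,-.0768,.128])-[180,150])*4+[400,0]);print(go(.591,-.0768,.128))
E
```

```text
1 0 -7.5 [721.35139884 229.77634089]
1 0 7.5 [718.5304023  212.45150027]
1 12 -7.5 [742.77689205 228.18139418]
1 12 7.5 [739.65787199 210.89528939]
-1 0 -7.5 [608.65847449 238.16537575]
-1 0 7.5 [607.41436335 220.63610499]
-1 12 -7.5 [586.97505686 239.77952276]
-1 12 7.5 [586.03615968 222.21078447]
[660.4534679  242.50422391]
[-4.7 -2.7 22.5]
```

```bash
python3 - <<'E'
from h import *
f=lambda x,y:(180+(x-400)/4,150+y/4)
print(onz("scene",*f(665,241.5),.128), onz("scene",*f(667,245),.128))
E
```

```text
[ 0.59204777 -0.07435869  0.128     ] [ 0.59506665 -0.07541758  0.128     ]
```

>>> move_arm:
  grip: [0.5,0.5,0.5,0.5,0.36,0.3]
  delta_pos:
    - [-2,-1,0]
    - [-2,-0.7,10]
    - [0,0,15]
    - [0,0,15]
    - [0,0,0]
    - [0,0,0]
  rotation:
    - [0,0,0]
    - [0,0,0]
    - [0,0,0]
    - [0,0,0]
    - [0,0,0]
    - [0,0,0]
  force: 20

```text
clock: 2.95
position: [0.5908, -0.0758, 0.1099]
tool_rot: [[-0.814, 0.581, -0.002], [0.581, 0.814, 0.0], [0.002, -0.001, -1.0]]
force: [0.0, 0.1, 0.1]
grip_width: 0.0373
finger_force: 0.0
```

>>> move_arm:
  grip: [0.27,0.25,0.24,0.24]
  delta_pos:
    - [0,0,0]
    - [0,0,0]
    - [0,0,0]
    - [0,0,0]
  rotation:
    - [0,0,0]
    - [0,0,0]
    - [0,0,0]
    - [0,0,0]

```text
clock: 3.28
position: [0.5914, -0.0758, 0.1112]
tool_rot: [[-0.813, 0.582, 0.001], [0.582, 0.813, -0.0], [-0.001, 0.0, -1.0]]
force: [-0.9, 0.2, 0.1]
grip_width: 0.0229
finger_force: 0.0
```

>>> move_arm:
  grip: [0.2,0.17,0.15,0.15]
  delta_pos:
    - [0,0,0]
    - [0,0,0]
    - [0,0,0]
    - [0,0,0]
  rotation:
    - [0,0,0]
    - [0,0,0]
    - [0,0,0]
    - [0,0,0]
  force: 25

```text
clock: 3.62
position: [0.5915, -0.0755, 0.1109]
tool_rot: [[-0.813, 0.582, 0.001], [0.582, 0.813, 0.0], [-0.001, 0.001, -1.0]]
force: [3.1, 2.5, 2.1]
grip_width: 0.0181
finger_force: 25.0
```

>>> move_arm:
  grip: [0.15,0.15,0.15,0.15,0.15,0.15]
  delta_pos:
    - [0,0.6,0]
    - [5.9,0.4,0]
    - [5.8,1.1,0]
    - [5.6,1.9,0]
    - [5.3,2.6,0]
    - [0,0,0]
  rotation:
    - [0,0,0]
    - [0,0,0]
    - [0,0,0]
    - [0,0,0]
    - [0,0,0]
    - [0,0,0]
  force: 30

```text
clock: 4.12
position: [0.5771, -0.0581, 0.111]
tool_rot: [[-0.814, 0.581, 0.003], [0.581, 0.814, -0.003], [-0.004, -0.001, -1.0]]
force: [5.2, -7.3, -1.0]
grip_width: 0.0176
finger_force: 30.0
```

```bash
cat >> h.py <<'E'
O=np.array([.5919,-.075])
def crank(c=(0,0),n=6,step=7.5,k=1/6.):
    """c: circle-centre correction (mm, tool x,y); prints phi, radial force, next rows"""
    s=robot.state();R=s["tool_rot"];p=R.T@(s["position"]-[*O,.111])*1e3;F=R.T@s["force"]
    seat=p[:2]+F[:2]*k
    C=np.array([0,45.])+c
    r=seat-C;phi=np.degrees(np.arctan2(r[0],-r[1]));e=np.array([np.sin(np.radians(phi)),-np.cos(np.radians(phi))]);t=np.array([-e[1],e[0]])
    print("t",s["clock"],"p",p.round(1),"F",F.round(1),"phi",phi.round(1),"|r|",np.linalg.norm(r).round(2),"Frad",(F[:2]@e).round(1),"Ftan",(F[:2]@t).round(1),"pz",s["position"][2].round(4))
E
python3 -c "
from h import *
crank()"
```

```text
t 4.1167 p [21.9  5.2 -0.1] F [-8.5 -2.9  1. ] phi 27.0 |r| 45.23 Frad -1.3 Ftan -8.9 pz 0.111
```

>>> move_arm:
  grip: [0.15,0.15,0.15,0.15,0.15,0.15,0.15,0.15,0.15]
  delta_pos:
    - [4.9,3.3,0]
    - [4.4,3.9,0]
    - [3.9,4.4,0]
    - [3.3,4.9,0]
    - [2.6,5.3,0]
    - [1.9,5.6,0]
    - [1.1,5.8,0]
    - [0.4,5.9,0]
    - [0,0,0]
  rotation:
    - [0,0,0]
    - [0,0,0]
    - [0,0,0]
    - [0,0,0]
    - [0,0,0]
    - [0,0,0]
    - [0,0,0]
    - [0,0,0]
    - [0,0,0]

```text
clock: 4.87
position: [0.5801, -0.013, 0.1107]
tool_rot: [[-0.814, 0.581, -0.003], [0.581, 0.814, -0.002], [0.001, -0.003, -1.0]]
force: [-6.0, -7.0, 7.2]
grip_width: 0.0174
finger_force: 30.0
```

```bash
python3 -c "
from h import *
crank()"
```

```text
t 4.8667 p [45.7 43.6  0.2] F [ 0.8 -9.2 -7.2] phi 86.3 |r| 45.88 Frad 1.4 Ftan -9.1 pz 0.1107
```

>>> move_arm:
  grip: [0.15,0.15,0.15,0.15,0.15,0.15,0.15,0.15,0.15,0.15,0.15,0.15]
  delta_pos:
    - [-0.4,5.9,-0.3]
    - [-1.1,5.8,0]
    - [-1.9,5.6,0]
    - [-2.6,5.3,0]
    - [-3.3,4.9,0]
    - [-3.9,4.4,0]
    - [-4.4,3.9,0]
    - [-4.9,3.3,0]
    - [-5.3,2.6,0]
    - [-5.6,1.9,0]
    - [-5.8,1.1,0]
    - [-5.9,0.4,0]
  rotation:
    - [0,0,0]
    - [0,0,0]
    - [0,0,0]
    - [0,0,0]
    - [0,0,0]
    - [0,0,0]
    - [0,0,0]
    - [0,0,0]
    - [0,0,0]
    - [0,0,0]
    - [0,0,0]
    - [0,0,0]

```text
clock: 5.87
position: [0.6422, -0.0007, 0.1108]
tool_rot: [[-0.813, 0.582, -0.005], [0.582, 0.813, 0.002], [0.005, -0.002, -1.0]]
force: [-8.0, 8.4, 7.4]
grip_width: 0.0177
finger_force: 30.0
```

```bash
python3 -c "
from h import *
crank()"
```

```text
t 5.8667 p [ 2.3 89.7  0.1] F [11.4  2.1 -7.4] phi 174.7 |r| 45.23 Frad 3.2 Ftan -11.2 pz 0.1108
```

>>> move_arm:
  grip: [0.15,0.15,0.15,0.15,0.15,0.15,0.15,0.15,0.15,0.15,0.15,0.15]
  delta_pos:
    - [-5.9,-0.1,-0.5]
    - [-5.8,-1.1,0]
    - [-5.6,-1.9,0]
    - [-5.3,-2.6,0]
    - [-4.9,-3.3,0]
    - [-4.4,-3.9,0]
    - [-3.9,-4.4,0]
    - [-3.3,-4.9,0]
    - [-2.6,-5.3,0]
    - [-1.9,-5.6,0]
    - [-1.1,-5.8,0]
    - [-0.4,-5.9,0]
  rotation:
    - [0,0,0]
    - [0,0,0]
    - [0,0,0]
    - [0,0,0]
    - [0,0,0]
    - [0,0,0]
    - [0,0,0]
    - [0,0,0]
    - [0,0,0]
    - [0,0,0]
    - [0,0,0]
    - [0,0,0]

```text
clock: 6.87
position: [0.6548, -0.0632, 0.1112]
tool_rot: [[-0.813, 0.582, 0.001], [0.582, 0.813, 0.002], [0.0, 0.002, -1.0]]
force: [6.0, 9.5, -2.7]
grip_width: 0.0173
finger_force: 30.0
```

```bash
python3 -c "
from h import *
crank()"
```

```text
t 6.8667 p [-44.3  46.2  -0.1] F [ 0.7 11.2  2.7] phi -93.9 |r| 44.26 Frad 0.1 Ftan -11.2 pz 0.1112
```

Good tracking. Next 270→360.

>>> move_arm:
  grip: [0.15,0.15,0.15,0.15,0.15,0.15,0.15,0.15,0.15,0.15,0.15,0.15]
  delta_pos:
    - [0.4,-5.9,0.2]
    - [1.1,-5.8,0]
    - [1.9,-5.6,0]
    - [2.6,-5.3,0]
    - [3.3,-4.9,0]
    - [3.9,-4.4,0]
    - [4.4,-3.9,0]
    - [4.9,-3.3,0]
    - [5.3,-2.6,0]
    - [5.6,-1.9,0]
    - [5.8,-1.1,0]
    - [5.9,-0.4,0]
  rotation:
    - [0,0,0]
    - [0,0,0]
    - [0,0,0]
    - [0,0,0]
    - [0,0,0]
    - [0,0,0]
    - [0,0,0]
    - [0,0,0]
    - [0,0,0]
    - [0,0,0]
    - [0,0,0]
    - [0,0,0]

```text
clock: 7.87
position: [0.5928, -0.0757, 0.1114]
tool_rot: [[-0.813, 0.582, 0.004], [0.582, 0.813, -0.002], [-0.004, 0.001, -1.0]]
force: [10.7, -5.1, -6.1]
grip_width: 0.0173
finger_force: 30.0
```

```bash
python3 -c "
from h import *
crank()"
```

```text
t 7.8667 p [-1.1 -0.1 -0.4] F [-11.7   2.    6.1] phi -3.9 |r| 44.85 Frad -1.2 Ftan -11.8 pz 0.1114
```

>>> move_arm:
  grip: [0.15,0.15,0.15,0.15,0.15,0.15,0.15,0.15]
  delta_pos:
    - [5.9,0.4,0.2]
    - [5.8,1.1,0]
    - [5.6,1.9,0]
    - [5.3,2.6,0]
    - [4.9,3.3,0]
    - [4.4,3.9,0]
    - [3.9,4.4,0]
    - [0,0,0]
  rotation:
    - [0,0,0]
    - [0,0,0]
    - [0,0,0]
    - [0,0,0]
    - [0,0,0]
    - [0,0,0]
    - [0,0,0]
    - [0,0,0]

```text
clock: 8.53
position: [0.5725, -0.0407, 0.1111]
tool_rot: [[-0.814, 0.581, 0.0], [0.581, 0.814, -0.003], [-0.002, -0.002, -1.0]]
force: [1.7, -9.4, 1.5]
grip_width: 0.0174
finger_force: 30.0
```

>>> move_arm:
  grip: [0.15,0.15,0.15,0.15,0.15,0.15]
  delta_pos:
    - [3.3,4.9,0]
    - [2.6,5.3,0]
    - [1.9,5.6,0]
    - [1.1,5.8,0]
    - [0.4,5.9,0]
    - [0,0,0]
  rotation:
    - [0,0,0]
    - [0,0,0]
    - [0,0,0]
    - [0,0,0]
    - [0,0,0]
    - [0,0,0]

```text
clock: 9.03
position: [0.5801, -0.0128, 0.1109]
tool_rot: [[-0.814, 0.581, -0.003], [0.581, 0.814, -0.002], [0.001, -0.004, -1.0]]
force: [-5.7, -7.0, 4.7]
grip_width: 0.0177
finger_force: 30.0
```

Still about 9 N. 450→495.

>>> move_arm:
  grip: [0.15,0.15,0.15,0.15,0.15,0.15,0.15]
  delta_pos:
    - [-0.4,5.9,-0.3]
    - [-1.1,5.8,0]
    - [-1.9,5.6,0]
    - [-2.6,5.3,0]
    - [-3.3,4.9,0]
    - [-3.9,4.4,0]
    - [0,0,0]
  rotation:
    - [0,0,0]
    - [0,0,0]
    - [0,0,0]
    - [0,0,0]
    - [0,0,0]
    - [0,0,0]
    - [0,0,0]

```text
clock: 9.62
position: [0.6087, 0.0061, 0.1107]
tool_rot: [[-0.813, 0.582, -0.006], [0.582, 0.813, -0.001], [0.004, -0.004, -1.0]]
force: [-10.3, -1.4, 7.1]
grip_width: 0.0175
finger_force: 30.0
```

>>> move_arm:
  grip: [0.15,0.15,0.15,0.15,0.15,0.15,0.15]
  delta_pos:
    - [-4.4,3.9,-0.4]
    - [-4.9,3.3,0]
    - [-5.3,2.6,0]
    - [-5.6,1.9,0]
    - [-5.8,1.1,0]
    - [-5.9,0.4,0]
    - [0,0,0]
  rotation:
    - [0,0,0]
    - [0,0,0]
    - [0,0,0]
    - [0,0,0]
    - [0,0,0]
    - [0,0,0]
    - [0,0,0]

```text
clock: 10.2
position: [0.6425, -0.0009, 0.1109]
tool_rot: [[-0.813, 0.582, -0.005], [0.582, 0.813, 0.002], [0.005, -0.002, -1.0]]
force: [-6.3, 7.2, 3.3]
grip_width: 0.0174
finger_force: 30.0
```

540→585.

>>> move_arm:
  grip: [0.15,0.15,0.15,0.15,0.15,0.15,0.15]
  delta_pos:
    - [-5.9,-0.4,0]
    - [-5.8,-1.1,0]
    - [-5.6,-1.9,0]
    - [-5.3,-2.6,0]
    - [-4.9,-3.3,0]
    - [-4.4,-3.9,0]
    - [0,0,0]
  rotation:
    - [0,0,0]
    - [0,0,0]
    - [0,0,0]
    - [0,0,0]
    - [0,0,0]
    - [0,0,0]
    - [0,0,0]

```text
clock: 10.78
position: [0.6616, -0.03, 0.1111]
tool_rot: [[-0.813, 0.582, -0.002], [0.582, 0.813, 0.002], [0.003, 0.001, -1.0]]
force: [-0.4, 8.6, 0.9]
grip_width: 0.0173
finger_force: 30.0
```

>>> move_arm:
  grip: [0.15,0.15,0.15,0.15,0.15,0.15,0.15]
  delta_pos:
    - [-3.9,-4.4,0]
    - [-3.3,-4.9,0]
    - [-2.6,-5.3,0]
    - [-1.9,-5.6,0]
    - [-1.1,-5.8,0]
    - [-0.4,-5.9,0]
    - [0,0,0]
  rotation:
    - [0,0,0]
    - [0,0,0]
    - [0,0,0]
    - [0,0,0]
    - [0,0,0]
    - [0,0,0]
    - [0,0,0]

```text
clock: 11.37
position: [0.6544, -0.0638, 0.1113]
tool_rot: [[-0.813, 0.582, 0.0], [0.582, 0.813, 0.002], [0.001, 0.002, -1.0]]
force: [5.8, 6.9, -3.1]
grip_width: 0.0175
finger_force: 30.0
```

630→675.

>>> move_arm:
  grip: [0.15,0.15,0.15,0.15,0.15,0.15,0.15]
  delta_pos:
    - [0.4,-5.9,0.3]
    - [1.1,-5.8,0]
    - [1.9,-5.6,0]
    - [2.6,-5.3,0]
    - [3.3,-4.9,0]
    - [3.9,-4.4,0]
    - [0,0,0]
  rotation:
    - [0,0,0]
    - [0,0,0]
    - [0,0,0]
    - [0,0,0]
    - [0,0,0]
    - [0,0,0]
    - [0,0,0]

```text
clock: 11.95
position: [0.6256, -0.0825, 0.1113]
tool_rot: [[-0.813, 0.582, 0.003], [0.582, 0.813, 0.0], [-0.002, 0.002, -1.0]]
force: [9.0, 4.2, -5.2]
grip_width: 0.0173
finger_force: 30.0
```

>>> move_arm:
  grip: [0.15,0.15,0.15,0.15,0.15,0.15,0.15]
  delta_pos:
    - [4.4,-3.9,0.3]
    - [4.9,-3.3,0]
    - [5.3,-2.6,0]
    - [5.6,-1.9,0]
    - [5.8,-1.1,0]
    - [5.9,-0.4,0]
    - [0,0,0]
  rotation:
    - [0,0,0]
    - [0,0,0]
    - [0,0,0]
    - [0,0,0]
    - [0,0,0]
    - [0,0,0]
    - [0,0,0]

```text
clock: 12.53
position: [0.5923, -0.0754, 0.1113]
tool_rot: [[-0.813, 0.582, 0.003], [0.582, 0.813, -0.002], [-0.004, 0.001, -1.0]]
force: [9.1, -2.8, -3.9]
grip_width: 0.0176
finger_force: 30.0
```

720→765.

>>> move_arm:
  grip: [0.15,0.15,0.15,0.15,0.15,0.15,0.15]
  delta_pos:
    - [5.9,0.4,0]
    - [5.8,1.1,0]
    - [5.6,1.9,0]
    - [5.3,2.6,0]
    - [4.9,3.3,0]
    - [4.4,3.9,0]
    - [0,0,0]
  rotation:
    - [0,0,0]
    - [0,0,0]
    - [0,0,0]
    - [0,0,0]
    - [0,0,0]
    - [0,0,0]
    - [0,0,0]

```text
clock: 13.12
position: [0.5732, -0.0465, 0.1111]
tool_rot: [[-0.814, 0.581, 0.001], [0.581, 0.814, -0.002], [-0.002, -0.002, -1.0]]
force: [2.5, -9.2, -1.1]
grip_width: 0.0175
finger_force: 30.0
```

>>> move_arm:
  grip: [0.15,0.15,0.15,0.15,0.15,0.15,0.15]
  delta_pos:
    - [3.9,4.4,0]
    - [3.3,4.9,0]
    - [2.6,5.3,0]
    - [1.9,5.6,0]
    - [1.1,5.8,0]
    - [0.4,5.9,0]
    - [0,0,0]
  rotation:
    - [0,0,0]
    - [0,0,0]
    - [0,0,0]
    - [0,0,0]
    - [0,0,0]
    - [0,0,0]
    - [0,0,0]

```text
clock: 13.7
position: [0.5815, -0.0111, 0.111]
tool_rot: [[-0.814, 0.581, -0.0], [0.581, 0.814, 0.0], [0.0, 0.0, -1.0]]
force: [-0.3, 0.7, 0.3]
grip_width: 0.0175
finger_force: 30.0
```

The drag is gone (under 1 N), so the film is free and I stop cranking here. Release the knob and rise.

>>> move_arm:
  grip: [0.3,0.45,0.5,0.5,0.5,0.5]
  delta_pos:
    - [0,0,0]
    - [0,0,0]
    - [0,0,0]
    - [0,0,-15]
    - [0,0,-25]
    - [0,0,0]
  rotation:
    - [0,0,0]
    - [0,0,0]
    - [0,0,0]
    - [0,0,0]
    - [0,0,0]
    - [0,0,0]
  force: 12

```text
clock: 14.2
position: [0.5829, -0.0125, 0.1549]
tool_rot: [[-0.813, 0.582, 0.005], [0.582, 0.813, -0.001], [-0.005, 0.003, -1.0]]
force: [0.6, -0.0, 1.0]
grip_width: 0.0457
finger_force: 0.0
```

```bash
python3 -c "
from h import *
print(go(.488,-.1015,.15),robot.state()['force'],robot.state()['grip_width'])"
```

```text
[  25.4 -127.6    4.4] [ 0.62898324 -0.01683608  1.03168483] 0.04566056572705228
```

>>> move_arm:
  grip: [0.6,0.6,0.6,0.6,0.6,0.6]
  delta_pos:
    - [4,-22,0]
    - [7,-35,0]
    - [7,-35,0]
    - [5,-25,0]
    - [2.5,-10.5,4]
    - [0,0,0]
  rotation:
    - [0,0,0]
    - [0,0,0]
    - [0,0,0]
    - [0,0,0]
    - [0,0,0]
    - [0,0,0]

```text
clock: 14.7
position: [0.485, -0.102, 0.1466]
tool_rot: [[-0.812, 0.584, -0.001], [0.584, 0.812, 0.0], [0.001, -0.0, -1.0]]
force: [0.7, 0.5, -0.5]
grip_width: 0.056
finger_force: 0.0
```

```bash
python3 - <<'E'
from h import *
s=robot.camera("scene")
cv2.imwrite("pics/c3.png",cv2.resize(s[140:280,160:320],None,fx=4,fy=4,interpolation=cv2.INTER_CUBIC)[:,:,::-1])
print(go(.488,-.1015,.093))
f=lambda X:(proj("scene",X)-[160,140])*4
st=robot.state();p=st["position"];R=st["tool_rot"]
for sg in(1,-1):print(f(p+R@np.array([-.0075,sg*st["grip_width"]/2,.014])))
print(f([.488,-.1015,.108]))
E
```

```text
[-1.6  0.8 53.9]
[243.1904135  211.87646932]
[147.32537012 218.4414986 ]
[200.77514586 241.16425116]
```

View pics/c3.png

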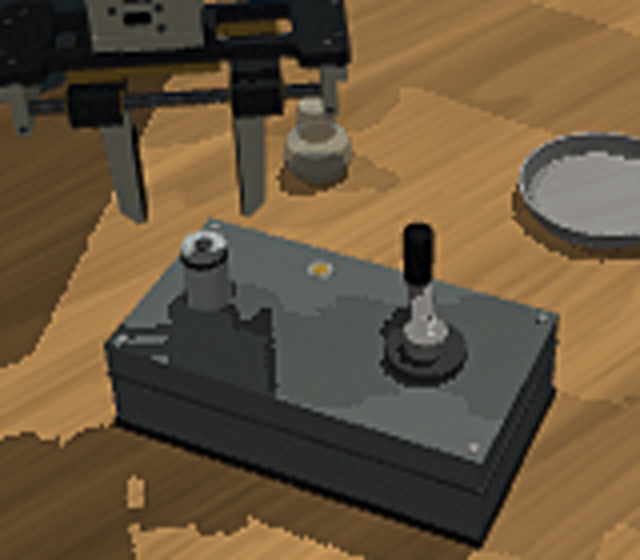

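The picture shows the cartridge top at (205,243) and the fingertips at (147,218) and (242,214). The telltale at (320,270) is down. Descend and grasp.

>>> move_arm:
  grip: [0.6,0.6,0.6,0.4,0.36,0.34]
  delta_pos:
    - [-2,2.9,10]
    - [0,0,24]
    - [0,0,20]
    - [0,0,0]
    - [0,0,0]
    - [0,0,0]
  rotation:
    - [0,0,0]
    - [0,0,0]
    - [0,0,0]
    - [0,0,0]
    - [0,0,0]
    - [0,0,0]

```text
clock: 15.25
position: [0.4905, -0.0994, 0.0936]
tool_rot: [[-0.814, 0.581, 0.001], [0.581, 0.814, -0.0], [-0.001, 0.0, -1.0]]
force: [-0.5, -0.8, -0.8]
grip_width: 0.0404
finger_force: 0.0
```

>>> move_arm:
  grip: [0.3,0.27,0.25,0.25]
  delta_pos:
    - [0,0,0]
    - [0,0,0]
    - [0,0,0]
    - [0,0,0]
  rotation:
    - [0,0,0]
    - [0,0,0]
    - [0,0,0]
    - [0,0,0]
  force: 8

```text
clock: 15.58
position: [0.49, -0.1, 0.0938]
tool_rot: [[-0.813, 0.582, 0.001], [0.582, 0.813, -0.0], [-0.001, 0.0, -1.0]]
force: [-0.6, -1.7, 2.6]
grip_width: 0.0278
finger_force: 8.0
```

>>> move_arm:
  grip: [0.25,0.25,0.25,0.25,0.25]
  delta_pos:
    - [0,0,-1]
    - [0,0,-2]
    - [0,0,-2]
    - [0,0,-2]
    - [0,0,0]
  rotation:
    - [0,0,0]
    - [0,0,0]
    - [0,0,0]
    - [0,0,0]
    - [0,0,0]
  force: 12

```text
clock: 16.0
position: [0.4898, -0.0998, 0.1006]
tool_rot: [[-0.813, 0.582, 0.001], [0.582, 0.813, -0.0], [-0.001, 0.0, -1.0]]
force: [-0.1, -0.3, -0.9]
grip_width: 0.0282
finger_force: 11.9
```

>>> move_arm:
  grip: [0.25,0.25,0.25,0.25,0.25,0.25,0.25]
  delta_pos:
    - [0,0,-6]
    - [0,0,-10]
    - [0,0,-14]
    - [0,0,-18]
    - [0,0,-18]
    - [0,0,-14]
    - [0,0,0]
  rotation:
    - [0,0,0]
    - [0,0,0]
    - [0,0,0]
    - [0,0,0]
    - [0,0,0]
    - [0,0,0]
    - [0,0,0]

```text
clock: 16.58
position: [0.4909, -0.1001, 0.1834]
tool_rot: [[-0.813, 0.582, 0.005], [0.582, 0.813, -0.001], [-0.005, 0.002, -1.0]]
force: [-0.2, 1.2, 0.3]
grip_width: 0.028
finger_force: 11.9
```

```bash
python3 -c "
from h import *
print(go(.534,.212,.12))"
```

```text
[146.9 278.8  63.2]
```

>>> move_arm:
  grip: [0.25,0.25,0.25,0.25,0.25,0.25,0.25,0.25,0.25,0.25,0.25,0.25]
  delta_pos:
    - [6,11.4,0]
    - [13.5,25.6,0]
    - [13.5,25.6,0]
    - [13.5,25.6,0]
    - [13.5,25.6,0]
    - [13.5,25.6,0]
    - [13.5,25.6,0]
    - [13.5,25.6,0]
    - [13.5,25.6,0]
    - [13.5,25.6,0]
    - [13.5,25.6,0]
    - [6,11.4,0]
  rotation:
    - [0,0,0]
    - [0,0,0]
    - [0,0,0]
    - [0,0,0]
    - [0,0,0]
    - [0,0,0]
    - [0,0,0]
    - [0,0,0]
    - [0,0,0]
    - [0,0,0]
    - [0,0,0]
    - [0,0,0]

```text
clock: 17.58
position: [0.5321, 0.2152, 0.1797]
tool_rot: [[-0.814, 0.581, -0.0], [0.581, 0.814, 0.0], [0.0, 0.0, -1.0]]
force: [0.0, 0.2, -0.5]
grip_width: 0.0279
finger_force: 11.9
```

>>> move_arm:
  grip: [0.25,0.25,0.25,0.25,0.25,0.25]
  delta_pos:
    - [0,0,15]
    - [0,0,25]
    - [0,0,25]
    - [0,0,25]
    - [0,0,15]
    - [0,0,0]
  rotation:
    - [0,0,0]
    - [0,0,0]
    - [0,0,0]
    - [0,0,0]
    - [0,0,0]
    - [0,0,0]

```text
clock: 18.08
position: [0.5303, 0.2114, 0.0718]
tool_rot: [[-0.813, 0.582, -0.006], [0.582, 0.813, -0.002], [0.003, -0.005, -1.0]]
force: [-1.0, 0.3, -1.6]
grip_width: 0.0279
finger_force: 11.9
```

```bash
python3 - <<'E'
from h import *
print(go(.534,.212,.0535),robot.state()["position"])
s=robot.camera("scene")
cv2.imwrite("pics/c4.png",cv2.resize(s[100:240,230:390],None,fx=4,fy=4,interpolation=cv2.INTER_CUBIC)[:,:,::-1])
E
```

```text
[-2.7  2.7 18.3] [0.53034977 0.21142262 0.07178854]
```

View pics/c4.png

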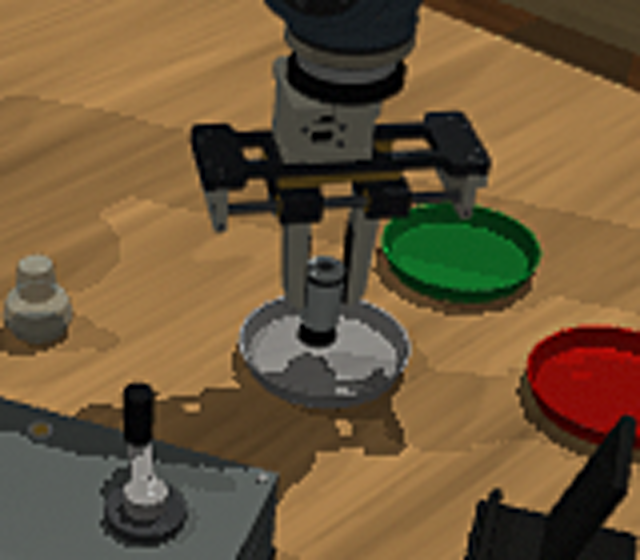

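The cartridge hangs upright over the dish, foot at (320,335), dish centre about (325,350). Lower it the rest of the way.

>>> move_arm:
  grip: [0.25,0.25,0.25,0.25,0.25,0.25]
  delta_pos:
    - [-2,2,5]
    - [0,0,6]
    - [0,0,4]
    - [0,0,2]
    - [0,0,1]
    - [0,0,0]
  rotation:
    - [0,0,0]
    - [0,0,0]
    - [0,0,0]
    - [0,0,0]
    - [0,0,0]
    - [0,0,0]

```text
clock: 18.63
position: [0.5351, 0.2129, 0.0572]
tool_rot: [[-0.813, 0.582, 0.0], [0.582, 0.813, -0.0], [-0.0, 0.0, -1.0]]
force: [0.7, 0.3, -0.6]
grip_width: 0.0278
finger_force: 11.9
```

>>> move_arm:
  grip: [0.25,0.25,0.25,0.25]
  delta_pos:
    - [0,0,2]
    - [0,0,1.5]
    - [0,0,1]
    - [0,0,0]
  rotation:
    - [0,0,0]
    - [0,0,0]
    - [0,0,0]
    - [0,0,0]

```text
clock: 18.97
position: [0.535, 0.2129, 0.0524]
tool_rot: [[-0.813, 0.582, -0.0], [0.582, 0.813, -0.0], [0.0, -0.0, -1.0]]
force: [-0.0, 0.8, -0.7]
grip_width: 0.0278
finger_force: 11.9
```

>>> move_arm:
  grip: [0.25,0.25,0.25]
  delta_pos:
    - [0,0,0.7]
    - [0,0,0]
    - [0,0,0]
  rotation:
    - [0,0,0]
    - [0,0,0]
    - [0,0,0]

```text
clock: 19.22
position: [0.5351, 0.213, 0.0519]
tool_rot: [[-0.813, 0.582, 0.0], [0.582, 0.813, 0.0], [0.0, 0.0, -1.0]]
force: [0.0, 0.7, -0.3]
grip_width: 0.0283
finger_force: 11.9
```

>>> move_arm:
  grip: [0.25,0.25,0.25,0.25]
  delta_pos:
    - [0,0,0.7]
    - [0,0,0.5]
    - [0,0,0]
    - [0,0,0]
  rotation:
    - [0,0,0]
    - [0,0,0]
    - [0,0,0]
    - [0,0,0]

```text
clock: 19.55
position: [0.5351, 0.2126, 0.0515]
tool_rot: [[-0.813, 0.582, -0.0], [0.582, 0.813, -0.001], [-0.0, -0.001, -1.0]]
force: [-3.3, -3.2, 9.8]
grip_width: 0.028
finger_force: 12.0
```

>>> move_arm:
  grip: [0.25,0.3,0.36,0.45,0.55,0.55]
  delta_pos:
    - [0,0,-0.7]
    - [0,0,0]
    - [0,0,0]
    - [0,0,0]
    - [0,0,0]
    - [0,0,0]
  rotation:
    - [0,0,0]
    - [0,0,0]
    - [0,0,0]
    - [0,0,0]
    - [0,0,0]
    - [0,0,0]

```text
clock: 20.05
position: [0.5351, 0.213, 0.0514]
tool_rot: [[-0.813, 0.582, 0.0], [0.582, 0.813, 0.0], [0.0, 0.0, -1.0]]
force: [0.2, -0.6, 0.4]
grip_width: 0.048
finger_force: 0.0
```

>>> move_arm:
  grip: [0.55,0.55,0.55,0.55,0.55,0.55,0.55,0.55]
  delta_pos:
    - [0,0,-8]
    - [0,0,-20]
    - [0,0,-30]
    - [0,0,-35]
    - [0,0,-35]
    - [0,0,-20]
    - [0,0,0]
    - [0,0,0]
  rotation:
    - [0,0,0]
    - [0,0,0]
    - [0,0,0]
    - [0,0,0]
    - [0,0,0]
    - [0,0,0]
    - [0,0,0]
    - [0,0,0]

```text
clock: 20.72
position: [0.5354, 0.2131, 0.2006]
tool_rot: [[-0.813, 0.582, 0.002], [0.582, 0.813, 0.001], [-0.001, 0.002, -1.0]]
force: [-0.9, -0.3, -0.8]
grip_width: 0.051
finger_force: 0.0
```

```bash
python3 - <<'E'
from h import *
s=robot.camera("scene")
cv2.imwrite("pics/c5.png",cv2.resize(s[100:240,200:400],None,fx=4,fy=4,interpolation=cv2.INTER_CUBIC)[:,:,::-1])
print(robot.state()["position"],robot.state()["force"])
E
```

```text
[0.53475546 0.21289527 0.19920449] [-0.82900939  0.73616373 -0.28162992]
```

View pics/c5.png

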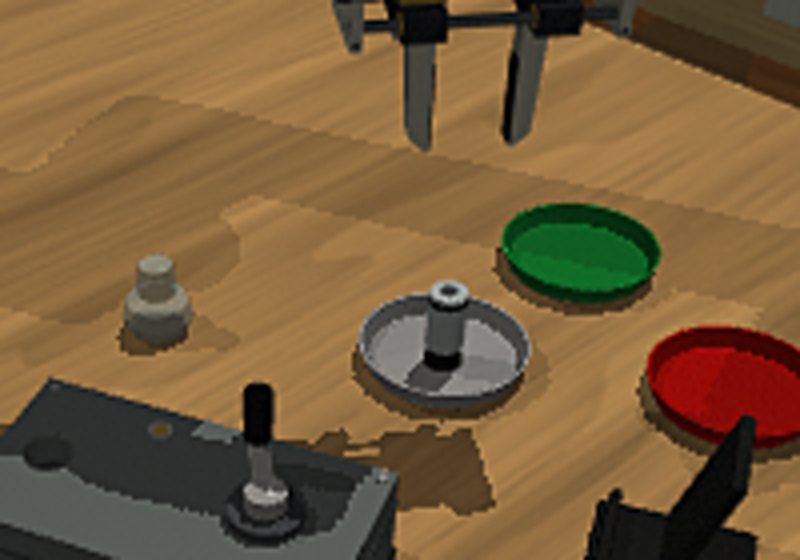

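The cartridge stands upright in the steel dish (445,340), the well is empty (47,452), the telltale is down and the gripper is clear.

```bash
python3 -c "
from plant import robot
print(robot.job_done())"
```

```text
the job is handed in; nothing more can be done
None
```

The job is handed in: I stopped cranking within about 45° of the film coming free with the telltale still down, and the cartridge stands upright in the steel dish, finished at about 21 s of the 72 s.

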